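# Weigh a saline bottle on the beam balance

## Task

Weigh the opened saline bottle for the stock log: stand it gently on the pan of the beam balance, upright, and let go; then slide the brass poise along the beam until the beam, swinging free, rests level with its pointer at the long zero mark. The beam turns on delicate knife edges, so move the poise with light, slow sideways pushes of a fingertip on its tab, do not pinch it or press down on it, and leave the other things on the desk where they are.

Things in the scene. Friction and masses are not known exactly. Their poses are not given: they have to be found in the camera images.
- saline: Saline bottle to be weighed: white squat cylinder with a ribbed screw cap as wide as the body, 39 mm diameter, 73 mm tall, loose and upright on the glass in front of the balance; not the taller, slimmer amber bottle. Origin at the centre of its underside, z up. Its mass is unknown, between 60 and 122 g.
- balance: Beam balance, fixed on the desk pad: white base 64 x 340 mm, top 16 mm up. Origin on the pad (6 mm above the glass) under the pivot; +y along the beam to the round pan, -y to poise and pointer, z up. Base from y = +105 to -235 mm. Pivot 60 mm up, between cheeks 71 mm high. Beam: bar 8 mm wide, 12 mm high. Mark post at y = -222, 91 mm high. Fingers must stay under 10 N on it, the bottle under 15 N.
- pan_center (a point): Centre of the pan's flat floor, 85 mm from the pivot along +y. Steel dish, floor radius 43 mm, rim 4 mm high, 50 mm radius; floor 79 mm above the balance's origin when the beam is level. It stays horizontal by a parallel link and moves up and down by 6 mm as the beam tips; under 1 N pushes it down to its stop. Where the load stands on it does not matter.
- poise_tab (a point): Middle of the top edge of the poise's finger tab. The poise is a 90 g brass saddle round the beam, 26 mm long along it, 24 mm wide; the upright tab stands 28 mm above the saddle's top, 8 mm thick along the beam, 18 mm wide across it. Tab top 100 mm above the balance's origin when the beam is level. The point moves with poise and beam.
- poise (a joint): Place of the poise on the beam, 0 to 0.13 m; 0 is the scale's zero, 45 mm from the pivot; it grows towards the pointer. It drags stiffly (2.5 N friction plus 45 N per m/s: push it at under 0.06 m/s) and stays where left; starts at 0.004 to 0.035. A load is balanced at 0.944 mm per gram (100 g: 0.0944), so the place sought lies between 0.057 and 0.116.
- beam (a joint): Tilt of the beam, rad, -0.07 to 0.07 between stops; 0 level, positive: pointer end up, pan down (poise must go farther out). Within 8 mm of balance the free beam floats, tilting 0.0088 rad per mm of poise error; farther away it lies on a stop. A finger on the poise tips or holds the beam: the tilt is true only untouched, after about 0.5 s.
- pointer_tip (a point): Tip of the dark pointer at the beam's right end, 226 mm from the pivot.
- zero_mark (a point): Where the pointer tip is when the beam is level: at the long mark on the white mark post, 60 mm above the balance's origin. The short marks above and below are 5.25 mm apart; the beam counts as level within one of them.
- dropper: Amber dropper bottle with black rubber bulb, 34 mm diameter, 102 mm tall, loose: a bystander. Origin at the centre of its underside.
- lens_case: Contact lens case with two round caps, 30 x 62 x 18 mm, loose, on the glass in front: a bystander.
- rubber_stamp: Rubber stamp with a turned wooden handle, 25 x 58 x 60 mm, loose, on the glass in front: a bystander.

How it is judged:
On the way, in this order (a step that is already met when the one before it is completed fails the run):
1. The saline bottle stands upright on the pan and has been let go (horizontal distance between saline and pan_center below 0.03 m and z of saline in the frame of pan_center between -0.004 and 0.004 m and angle between saline's own z axis and vertical below 0.12 rad and contact force between the fingers and saline below 0.05 N), for 0.2 s.
2. The poise has been slid until the beam rests level, with nothing touching the balance but the bottle (value of joint beam between -0.025 and 0.025 rad and velocity of joint beam between -0.03 and 0.03 rad/s and contact force between the fingers and balance below 0.05 N and horizontal distance between saline and pan_center below 0.03 m), for 0.5 s.
At the end, for the whole second after the job is handed in: The saline bottle stands upright and at rest on the pan, its axis within 30 mm of the pan's centre, and the free beam rests level within 0.025 rad (pointer within about one division, 5 mm, of the zero mark) (value of joint beam between -0.025 and 0.025 rad and velocity of joint beam between -0.03 and 0.03 rad/s and horizontal distance between saline and pan_center below 0.03 m and z of saline in the frame of pan_center between -0.004 and 0.004 m and angle between saline's own z axis and vertical below 0.12 rad and linear speed of saline below 0.02 m/s); the robot touches nothing.
It fails at once if the fingers load the balance (pan, beam, poise or base) with more than 10 N (contact force between the fingers and balance above 10 N).
It fails at once if the rest of the arm loads the balance with more than 10 N (contact force between the arm and balance above 10 N).
It fails at once if the bottle is dropped or pressed onto the balance with more than 15 N (contact force between saline and balance above 15 N).
It fails at once if the dropper bottle, the lens case or the rubber stamp is moved by more than 30 mm (distance of any of dropper, lens_case, rubber_stamp from where it was at the start of the episode above 0.03 m).
It also fails if it takes over 72 s, if anything falls off the work surface, if the arm or the gripper's body presses on something with over 40 N, if the wrist force passes 120 N, or if a joint passes its speed limit or range.

## Robot

A 6-joint arm with a two-finger parallel gripper is mounted at the origin on a cart in front of the work surface, level with it; the furniture and walls round the work are solid. World frame = base frame: x ahead of the robot, y to its left, z up, the work surface at z = 0. Lengths are in m, angles in rad, forces in N, time in s.
With the tool pointing down it reaches from about 0.325 to 0.775 m from the base axis. Payload 5.5 kg.
Tool frame: the origin (TCP) lies between the finger pads; the fingertips stand 11 mm ahead of it and the grasp point (between the pads) lies 8 mm behind it (robot.tip_extent is the distance from the TCP to the fingertips, in m); z points along the fingers, y is the line along which they close (so a half turn about z gives the same grasp; the last joint's range is limited). The gripper opens to 85 mm and grips with 20 to 120 N. Pads are 22 mm wide; open, the fingers measure 114 mm over their backs; the gripper's body (76 mm by 85 mm) begins 54 mm behind the grasp point. The pads swing forward as they close: fully open they stand 13 mm farther back than shut.
Start: joints at [-1.213, 0.091, 1.231, -0, 1.82, -0.057], TCP at [0.242, -0.549, 0.242] pointing down, gripper open.
Joint ranges: [-2.87, 2.87], [-0.86, 2.18], [0.17, 2.46], [-1.51, 4.65], [0.06, 2.69], [-2.65, 2.65]. Speed limits (rad/s): [2.57, 2.57, 3.01, 3.14, 3.14, 3.14].

## Interface

Orientations are given as a rotation vector (axis times angle).
In Python, from cell import robot gives the robot as it stands.
- The arm moves only by the shell command python3 -m creep 'ROWS' [FORCE]. ROWS is text: rows parted by semicolons, each of 7 numbers parted by spaces: the opening, from 0 (shut) to 1 (fully open), then the shift along the tool's x, y, z in mm, then the turn, a rotation vector about the tool's x, y, z in rad. In form: fingers tx ty tz wx wy wz; .... A call has 1 to 12 rows; each row shifts and turns the commanded pose from where the row before left it, along the tool's axes as they then stand; what a row does not reach is not made up. A row lasts 1/12 s, in which the tool goes at most 41.7 mm and 7.16 degrees, less where a joint would pass 70% of its speed; a pose out of reach is approached as far as the arm can. A call is refused whole if a number of a shift passes 41.7 or a number of a turn 0.125, either way. A call with a gripper value outside its range is refused whole. The fingers move at their own pace and stop on an object; FORCE is the grip in N (left out, the last holds). Time passes only in rows, so rows that do not move let the fingers close. It gives the time, the measured TCP pose, the force, the opening and the grip force at its end, in the units of the state.
- robot.state(): the state, without advancing time (a new reading comes with each control period).
- robot.read_camera(name): name is "scene" or "top"; returns the picture (420x560x3 uint8, red, green, blue); there is no depth.
- robot.camera_model(name): a dict with "K" (3x3 intrinsics, pixels), "R" (3x3) and "t" (3): a world point X has camera coordinates R X + t. Camera axes: x right, y down, z forward; pixel columns grow to the right and rows downward; lengths in m; the calibration is good to about 2 mm. A picture is of the moment at which its call begins. camera_model takes no time and is no camera call.
- robot.finish_job(): hands the job in; it is judged then, once.
Trained networks look in the newest picture that a camera, given by its name, has taken for a name from the list of things; names that differ only in an ending like _2 or _b are one class to them, and where a whole thing is asked for, a point or a joint stands for the part that bears it (a point fixed in the world has none). Each returns a list of dicts, best first, with "score" (0 to 1); they miss things now and then, are a little off and sometimes report something else, mostly with a low value. They report only what shows in the picture. A call takes as long as a camera call.
- robot.find_in(thing, camera): "location" ([column, row] in pixels, amid what is visible of it).
The state is a dict: "time_s": time; "qpos": joint angles; "joint_vel": joint speeds; "effort": joint torques, N m; "tool_pos": TCP position; "tool_rot": TCP orientation; "contact_force": force on the tool from outside, world axes, zero at the start; "torque": the same for the moment, N m; "grip_width": finger opening in m; "grip_force": force on a finger pad.
Only numpy, scipy, OpenCV 4.12 (cv2) and the standard library are available. Lean on these libraries where they do the work, as an engineer would, in place of code of your own. Each camera call takes 0.05 s, during which the arm holds its last target. There are 200 camera calls.

## Working session

There is one attempt and no reset: what is moved stays moved. The work goes in short steps, Python scripts to look and compute and a shell command to move; the robot and the scene stay as the last step left them, time stands still between calls to the robot, and variables do not carry over. Pictures are saved under pics/ and viewed, at most 10 in all, crops included, and the job is handed in when it is done.

```bash
mkdir -p pics; ls; cat > h.py <<'E'
import numpy as np, cv2
from cell import robot
from scipy.spatial.transform import Rotation as Rn
def ray(cam,px):
    m=robot.camera_model(cam);K,R,t=map(np.array,(m["K"],m["R"],m["t"]))
    return -R.T@t, R.T@np.linalg.solve(K,[px[0],px[1],1])
def at_z(cam,px,z):
    o,d=ray(cam,px); return o+d*(z-o[2])/d[2]
def proj(cam,X):
    m=robot.camera_model(cam);p=np.array(m["K"])@(np.array(m["R"])@np.array(X)+np.array(m["t"]));return p[:2]/p[2]
def snap(cam,name):
    im=robot.read_camera(cam); cv2.imwrite(f"pics/{name}.png",im[:,:,::-1]); return im
def tri(p1,p2):
    A=[];b=[]
    for c,p in(("scene",p1),("top",p2)):
        o,d=ray(c,p);d=d/np.linalg.norm(d);P=np.eye(3)-np.outer(d,d);A.append(P);b.append(P@o)
    return np.linalg.lstsq(np.vstack(A),np.hstack(b),rcond=None)[0]
E
python3 - <<'E'
from h import *
a=snap("scene","s0");b=snap("top","t0")
for c in("scene","top"):
    o,d=ray(c,(280,210));print(c,o.round(3),d.round(3))
    for n in("saline","balance","pan_center","poise_tab","pointer_tip","zero_mark","dropper","lens_case","rubber_stamp"):
        r=robot.find_in(n,c); print(c,n,[(np.round(x["location"],1).tolist(),round(x["score"],2)) for x in r[:2]])
s=robot.state();print(s["tool_pos"],s["tool_rot"],Rn.from_rotvec(s["tool_rot"]).as_matrix().round(3),s["time_s"])
E
```

```text
pics
scene [ 0.272 -0.459  0.737] [ 0.268  0.572 -0.775]
scene saline [([214.0, 169.9], 0.78)]
scene balance [([314.9, 209.3], 0.9)]
scene pan_center [([287.0, 154.5], 0.76)]
scene poise_tab [([320.4, 205.3], 0.79), ([287.3, 155.3], 0.52)]
scene pointer_tip [([300.8, 159.6], 0.86)]
scene zero_mark [([311.3, 210.9], 0.78)]
scene dropper [([280.5, 290.9], 0.58)]
scene lens_case [([213.4, 232.7], 0.7)]
scene rubber_stamp [([240.8, 221.4], 0.76), ([213.7, 170.5], 0.65)]
top [0.367 0.045 1.298] [ 0.1    0.005 -0.995]
top saline [([198.5, 240.0], 0.53)]
top balance [([279.3, 169.1], 0.82)]
top pan_center [([228.3, 164.5], 0.61)]
top poise_tab [([299.0, 167.1], 0.7)]
top pointer_tip [([234.0, 164.1], 0.73)]
top zero_mark [([276.7, 167.5], 0.77), ([265.9, 240.6], 0.34)]
top dropper [([357.0, 236.3], 0.49)]
top lens_case [([266.9, 264.7], 0.78)]
top rubber_stamp [([271.4, 239.2], 0.81)]
[ 0.24181277 -0.54913285  0.24228181] [3.07427288e+00 6.46827839e-01 1.91147950e-05] [[ 0.915  0.403  0.   ]
 [ 0.403 -0.915 -0.   ]
 [ 0.     0.    -1.   ]] 1.0
```

View pics/s0.png

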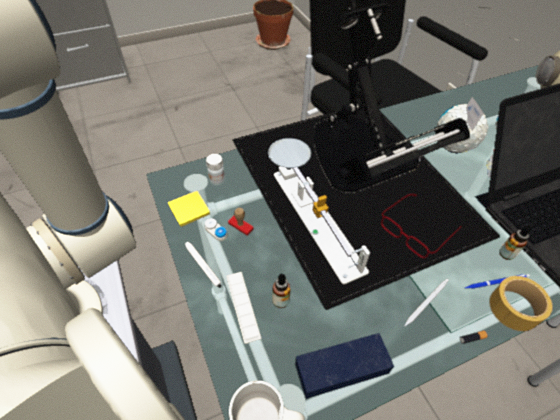

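View pics/t0.png

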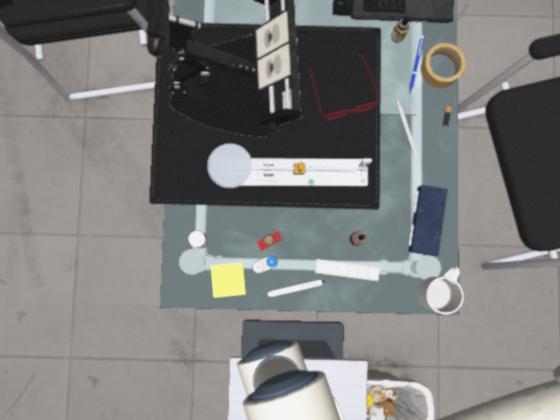

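The scene shows the saline bottle at (214,165), the pan at (290,152), the poise at (320,205) and the mark post at (362,258). In the top view they are at (197,239), (230,165), (299,168) and (365,163). I'll enlarge both pictures to measure more closely.

```bash
python3 - <<'E'
from h import *
a=cv2.imread("pics/s0.png");b=cv2.imread("pics/t0.png")
cv2.imwrite("pics/s0c.png",cv2.resize(a[130:290,190:390],None,fx=3.7,fy=3.7,interpolation=cv2.INTER_CUBIC))
cv2.imwrite("pics/t0c.png",cv2.resize(b[130:270,180:380],None,fx=4,fy=4,interpolation=cv2.INTER_CUBIC))
print("saline tri",tri((214,170),(198.,240)))
print("pan top z.085",at_z("top",(230,165),.085),"scene",at_z("scene",(290,152.5),.085))
print("base ends top z=.022",at_z("top",(368,173),.022))
print("dropper",tri((280.5,290.9),(357,236.3)),"stamp",at_z("top",(270,240.5),.03),"case",at_z("top",(265,265),.01))
print("monitor arm", tri((458,130),(278,55)))
E
```

```text
saline tri [0.41848202 0.24011993 0.03260471]
pan top z.085 [0.58801083 0.16648918 0.085     ] scene [0.59079053 0.17414124 0.085     ]
base ends top z=.022 [ 0.58850953 -0.15407037  0.022     ]
dropper [ 0.43541058 -0.12746376  0.03462827] stamp [0.42290414 0.07322472 0.03      ] case [0.36601096 0.0838666  0.01      ]
monitor arm [0.85335552 0.02744219 0.18179324]
```

View pics/s0c.png

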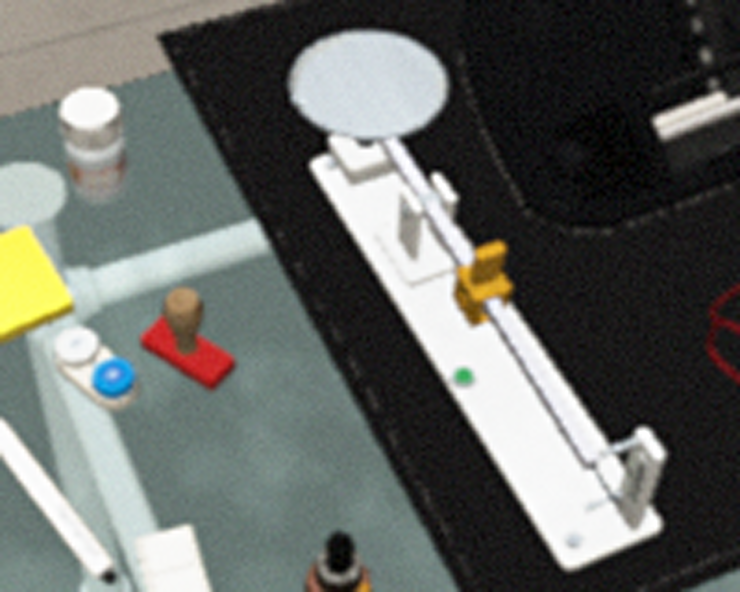

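View pics/t0c.png

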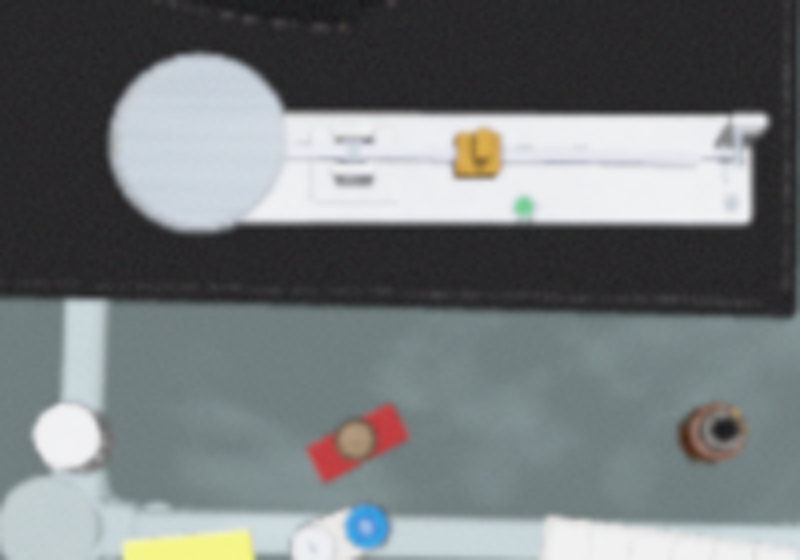

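The crops confirm the layout: saline cap centre at top (196.8,239), pan at (229.5,165.5), poise tab near (300,168), with the beam almost exactly along world y. I'll work out positions and start moving.

```bash
python3 - <<'E'
from h import *
print("saline tri cap",tri((190+91/3.7,130+108/3.7),(180+67/4,130+436/4)), at_z("top",(180+67/4,130+436/4),.073),at_z("scene",(190+91/3.7,130+108/3.7),.073))
T=lambda x,y,z:at_z("top",(180+x/4,130+y/4),z).round(4)
S=lambda x,y,z:at_z("scene",(190+x/3.7,130+y/3.7),z).round(4)
print("pan",T(198,142,.091),S(368,84,.091))
print("base edges",T(320,112,.022),T(735,115,.022),T(240,222,.022),T(750,222,.022),"S",S(660,525,.022),S(570,570,.022),S(312,165,.022))
print("cheeks",T(353,140,.077),T(353,181,.077))
print("tab",T(480,140,.104),S(490,245,.104))
print("post top",S(650,433,.097),T(760,122,.097))
E
python3 -m creep '1 40 0 0 0 0 0.11; 1 40 0 0 0 0 0.11; 1 40 0 0 0 0 0.11; 1 0 0 0 0 0 0.085; 1 0 -40 0 0 0 0; 1 0 -40 0 0 0 0; 1 0 -40 0 0 0 0; 1 0 -40 0 0 0 0; 1 0 -40 0 0 0 0; 1 0 -40 0 0 0 0; 1 0 -40 0 0 0 0; 1 0 -40 0 0 0 0'
python3 -m creep '1 0 -40 0 0 0 0; 1 0 -40 0 0 0 0; 1 0 -40 0 0 0 0; 1 0 -40 0 0 0 0; 1 0 -40 0 0 0 0; 1 0 -40 0 0 0 0; 1 0 -40 0 0 0 0; 1 0 -40 0 0 0 0; 1 0 -40 0 0 0 0; 1 0 -40 0 0 0 0; 1 0 0 0 0 0 0; 1 0 0 0 0 0 0'
python3 -c "
from h import *
print(Rn.from_rotvec(robot.state()['tool_rot']).as_matrix().round(3))"
```

```text
saline tri cap [0.42109945 0.2367505  0.07070326] [0.42034835 0.23652326 0.073     ] [0.42123604 0.23422791 0.073     ]
pan [0.5858 0.167  0.091 ] [0.5864 0.1682 0.091 ]
base edges [0.6181 0.1023 0.022 ] [ 0.6224 -0.1437  0.022 ] [0.5511 0.1476 0.022 ] [ 0.5586 -0.1532  0.022 ] S [ 0.6199 -0.1532  0.022 ] [ 0.5598 -0.1578  0.022 ] [0.552  0.1775 0.022 ]
cheeks [0.5916 0.0807 0.077 ] [0.5682 0.0801 0.077 ]
tab [0.5884 0.0096 0.104 ] [0.5881 0.0069 0.104 ]
post top [ 0.6079 -0.1361  0.097 ] [ 0.6038 -0.1466  0.097 ]
time_s: 2.0
tool_pos: [0.3554, -0.1915, 0.2424]
tool_rot: [3.141, -0.001, 0.001]
contact_force: [0.8, 0.6, 0.4]
grip_width: 0.0854
grip_force: 0.0
time_s: 3.0
tool_pos: [0.3553, 0.2085, 0.2419]
tool_rot: [3.141, 0.008, -0.002]
contact_force: [0.0, -0.9, 0.2]
grip_width: 0.0856
grip_force: 0.0
[[ 1.     0.005 -0.001]
 [ 0.005 -1.    -0.001]
 [-0.001  0.001 -1.   ]]
```

```bash
python3 -m creep '1 32 -14 0 0 0 0; 1 33 -14 0 0 0 0; 1 0 0 40 0 0 0; 1 0 0 40 0 0 0; 1 0 0 20 0 0 0; 1 0 0 0 0 0 0; 1 0 0 0 0 0 0; 1 0 0 0 0 0 0'
python3 - <<'E'
from h import *
im=snap("scene","s1"); cv2.imwrite("pics/s1c.png",cv2.resize(im[80:260,150:350,::-1],None,fx=3.3,fy=3.3,interpolation=cv2.INTER_CUBIC))
print(robot.state()["tool_pos"])
E
```

```text
time_s: 3.67
tool_pos: [0.422, 0.2342, 0.1448]
tool_rot: [-3.14, 0.003, -0.005]
contact_force: [0.1, -0.8, 0.7]
grip_width: 0.0855
grip_force: 0.0
[0.42219556 0.23454018 0.14536856]
```

View pics/s1c.png

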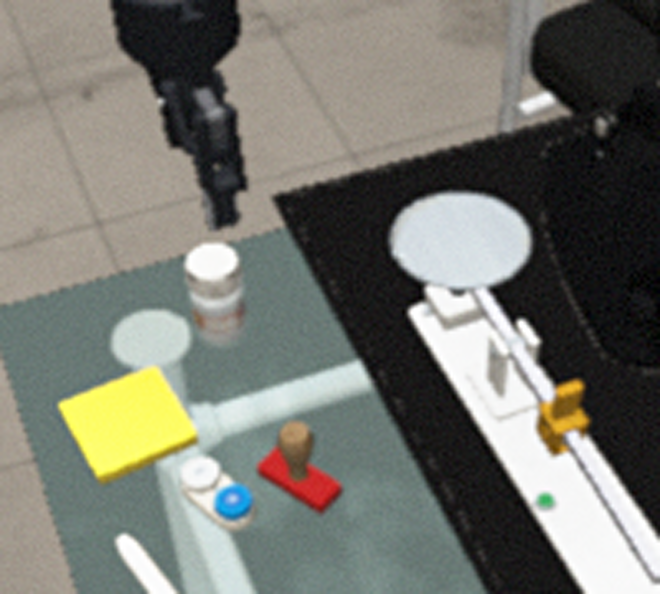

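The open gripper hangs directly above the bottle (cap at crop (213,262)), with the fingers either side of it along y. I'll go down and grip.

```bash
python3 -m creep '1 0 -2 40 0 0 0; 1 0 0 40 0 0 0; 1 0 0 21 0 0 0; 1 0 0 10 0 0 0; 1 0 0 0 0 0 0; 0.3 0 0 0 0 0 0; 0.3 0 0 0 0 0 0; 0.3 0 0 0 0 0 0; 0.3 0 0 0 0 0 0; 0.3 0 0 0 0 0 0; 0.3 0 0 0 0 0 0; 0.3 0 0 0 0 0 0' 25
python3 -m creep '0.3 0 0 0 0 0 0; 0.3 0 0 0 0 0 0; 0.3 0 0 0 0 0 0; 0.3 0 0 0 0 0 0' 25
```

```text
time_s: 4.72
tool_pos: [0.4221, 0.2373, 0.0334]
tool_rot: [-3.14, 0.0, -0.005]
contact_force: [0.4, 1.0, 6.2]
grip_width: 0.0373
grip_force: 24.4
time_s: 5.05
tool_pos: [0.4221, 0.2373, 0.0334]
tool_rot: [-3.14, 0.0, -0.005]
contact_force: [-0.3, 0.7, 6.6]
grip_width: 0.0377
grip_force: 24.4
```

```bash
python3 -m creep '0.3 0 0 -15 0 0 0; 0.3 0 0 -30 0 0 0; 0.3 0 0 -40 0 0 0; 0.3 0 0 -40 0 0 0; 0.3 0 0 0 0 0 0; 0.3 20 10 0 0 0 0; 0.3 30 15 0 0 0 0; 0.3 30 15 0 0 0 0; 0.3 30 15 0 0 0 0; 0.3 30 10 0 0 0 0; 0.3 24 5 0 0 0 0; 0.3 0 0 0 0 0 0'
python3 - <<'E'
from h import *
robot.state()
im=snap("scene","s2"); cv2.imwrite("pics/s2c.png",cv2.resize(im[60:220,200:400,::-1],None,fx=3.7,fy=3.7,interpolation=cv2.INTER_CUBIC))
s=robot.state();print(s["tool_pos"],s["contact_force"],s["grip_width"])
E
```

```text
time_s: 6.05
tool_pos: [0.588, 0.1647, 0.1544]
tool_rot: [3.14, -0.005, -0.001]
contact_force: [-0.1, 0.7, -1.3]
grip_width: 0.0375
grip_force: 25.5
[0.58609875 0.1655946  0.1546385 ] [ 0.02335234  0.04709827 -1.77966318] 0.037676567661441965
```

View pics/s2c.png

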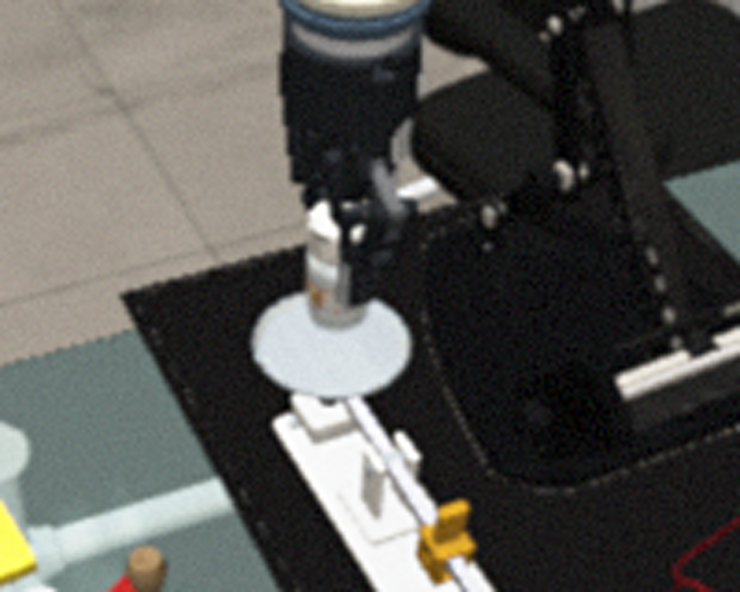

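The bottle is held upright above the pan (base at about crop (338,315)), and nothing else is touching it. I'll lower it slowly.

```bash
python3 -m creep '0.3 0 0 10 0 0 0; 0.3 0 0 10 0 0 0; 0.3 0 0 5 0 0 0; 0.3 0 0 2 0 0 0; 0.3 0 0 2 0 0 0; 0.3 0 0 2 0 0 0; 0.3 0 0 2 0 0 0; 0.3 0 0 0 0 0 0; 0.3 0 0 0 0 0 0'
python3 -m creep '0.3 0 0 1 0 0 0; 0.3 0 0 1 0 0 0; 0.3 0 0 1 0 0 0; 0.3 0 0 1 0 0 0; 0.3 0 0 0 0 0 0; 0.3 0 0 0 0 0 0'
```

```text
time_s: 6.85
tool_pos: [0.585, 0.1668, 0.1235]
tool_rot: [-3.142, 0.0, -0.001]
contact_force: [-0.5, 0.6, -0.0]
grip_width: 0.0373
grip_force: 25.5
time_s: 7.35
tool_pos: [0.5849, 0.1666, 0.1192]
tool_rot: [3.141, -0.0, -0.0]
contact_force: [0.4, -0.3, -0.6]
grip_width: 0.0377
grip_force: 25.5
```

```bash
python3 -m creep '0.3 0 0 1 0 0 0; 0.3 0 0 1 0 0 0; 0.3 0 0 1 0 0 0; 0.3 0 0 1 0 0 0; 0.3 0 0 0 0 0 0; 0.3 0 0 0 0 0 0'
python3 -m creep '0.3 0 0 1 0 0 0; 0.3 0 0 0 0 0 0; 0.3 0 0 0 0 0 0'
python3 -m creep '0.3 0 0 1 0 0 0; 0.3 0 0 0 0 0 0; 0.3 0 0 0 0 0 0'
```

```text
time_s: 7.85
tool_pos: [0.5849, 0.1667, 0.1151]
tool_rot: [3.142, -0.0, -0.0]
contact_force: [-0.2, 0.3, -0.1]
grip_width: 0.0373
grip_force: 25.5
time_s: 8.1
tool_pos: [0.585, 0.1667, 0.1142]
tool_rot: [-3.142, 0.0, 0.0]
contact_force: [-0.3, -0.1, -0.3]
grip_width: 0.0376
grip_force: 25.5
time_s: 8.35
tool_pos: [0.5849, 0.1667, 0.1132]
tool_rot: [-3.142, 0.0, 0.0]
contact_force: [0.6, 0.0, -1.0]
grip_width: 0.0381
grip_force: 25.5
```

```bash
python3 -m creep '0.3 0 0 0.5 0 0 0; 0.3 0 0 0 0 0 0; 0.3 0 0 0 0 0 0'
python3 -m creep '0.3 0 0 0.5 0 0 0; 0.3 0 0 0 0 0 0; 0.3 0 0 0 0 0 0'
```

```text
time_s: 8.6
tool_pos: [0.585, 0.1667, 0.1128]
tool_rot: [3.142, -0.0, 0.0]
contact_force: [-0.7, -0.2, -0.6]
grip_width: 0.0374
grip_force: 25.5
time_s: 8.85
tool_pos: [0.585, 0.1667, 0.1125]
tool_rot: [-3.142, 0.0, -0.0]
contact_force: [0.1, -1.0, -0.1]
grip_width: 0.0374
grip_force: 25.4
```

```bash
python3 -m creep '0.3 0 0 0.5 0 0 0; 0.3 0 0 0 0 0 0; 0.3 0 0 0 0 0 0'
python3 -m creep '0.3 0 0 0.5 0 0 0; 0.3 0 0 0 0 0 0; 0.3 0 0 0 0 0 0'
```

```text
time_s: 9.1
tool_pos: [0.5851, 0.1667, 0.1121]
tool_rot: [-3.142, 0.0, -0.001]
contact_force: [0.4, -1.0, 0.7]
grip_width: 0.0373
grip_force: 25.4
time_s: 9.35
tool_pos: [0.5852, 0.1667, 0.1117]
tool_rot: [-3.142, 0.0, -0.001]
contact_force: [0.6, -0.4, 3.1]
grip_width: 0.0372
grip_force: 25.3
```

```bash
python3 -m creep '0.5 0 0 0 0 0 0; 0.5 0 0 0 0 0 0; 0.55 0 0 0 0 0 0; 0.6 0 0 0 0 0 0; 0.7 0 0 0 0 0 0; 0.8 0 0 0 0 0 0; 0.8 0 0 0 0 0 0; 0.8 0 0 0 0 0 0; 0.8 0 0 -10 0 0 0; 0.8 0 0 -20 0 0 0; 0.8 0 0 -30 0 0 0; 0.8 0 0 -40 0 0 0'
python3 -m creep '0 0 0 -10 0 0 0; 0 0 40 0 0 0 0; 0 0 40 0 0 0 0; 0 0 40 0 0 0 0; 0 0 0 0 0 0 0; 0 0 0 0 0 0 0; 0 0 0 0 0 0 0; 0 0 0 0 0 0 0; 0 0 0 0 0 0 0'
python3 - <<'E'
from h import *
a=snap("scene","s3"); b=snap("top","t3")
for c in ("scene","top"):
  for n in("saline","pan_center","poise_tab","pointer_tip","zero_mark"):
        r=robot.find_in(n,c); print(c,n,[(np.round(x["location"],1).tolist(),round(x["score"],2)) for x in r[:2]])
A=cv2.resize(a[110:290,230:400,::-1],None,fx=3.3,fy=3.3,interpolation=cv2.INTER_CUBIC)
cv2.imwrite("pics/s3c.png",A)
print(robot.state()["tool_pos"])
E
```

```text
time_s: 10.35
tool_pos: [0.5837, 0.1664, 0.2097]
tool_rot: [3.14, -0.0, -0.009]
contact_force: [1.2, -0.0, 0.2]
grip_width: 0.0681
grip_force: 0.0
time_s: 11.1
tool_pos: [0.5849, 0.048, 0.2214]
tool_rot: [-3.141, -0.003, -0.0]
contact_force: [-0.5, -1.4, 0.0]
grip_width: -0.0
grip_force: 0.0
scene saline [([290.5, 144.1], 0.61)]
scene pan_center [([281.2, 163.7], 0.93)]
scene poise_tab [([321.8, 201.9], 0.62)]
scene pointer_tip [([302.1, 179.0], 0.6), ([288.3, 147.3], 0.59)]
scene zero_mark [([288.9, 147.6], 0.17)]
top saline [([227.5, 165.3], 0.63)]
top pan_center [([221.3, 172.7], 0.93)]
top poise_tab [([298.8, 167.2], 0.69), ([222.4, 172.0], 0.57)]
top pointer_tip []
top zero_mark [([288.6, 168.1], 0.79)]
[0.58493371 0.04666337 0.22128807]
```

View pics/s3c.png

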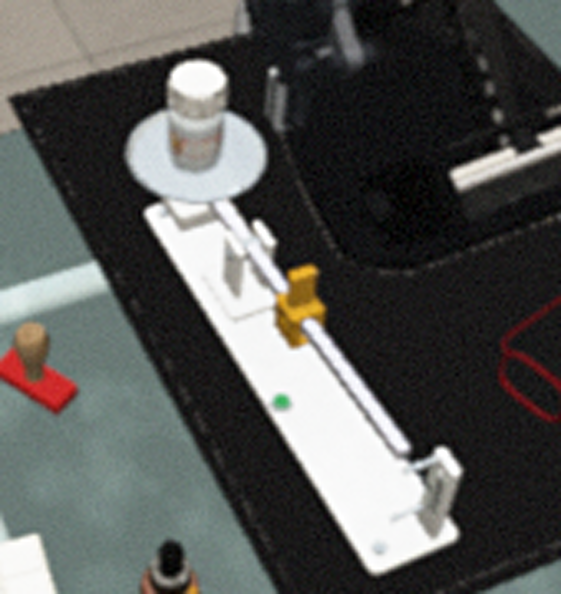

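The bottle stands upright on the pan (crop (197,115)), the beam is on its pan-down stop, and the poise tab is at crop (303,272). Next I'll bring the shut fingertip down on the pan side of the tab.

```bash
python3 - <<'E'
from h import *
print("tab",at_z("scene",(321.8,191.5),.111),at_z("top",(299.5,165.5),.111))
E
python3 -m creep '0 2 0 40 0 0 0; 0 0 0 40 0 0 0; 0 0 0 30 0 0 0; 0 0 0 10 0 0 0; 0 0 0 0 0 0 0; 0 0 0 0 0 0 0; 0 0 0 0 0 0 0'
python3 -m creep '0 0 3 0 0 0 0; 0 0 3 0 0 0 0; 0 0 3 0 0 0 0; 0 0 3 0 0 0 0; 0 0 3 0 0 0 0; 0 0 0 0 0 0 0; 0 0 0 0 0 0 0'
```

```text
tab [0.58956472 0.01400428 0.111     ] [0.5859963  0.01089787 0.111     ]
time_s: 12.28
tool_pos: [0.5884, 0.0467, 0.1045]
tool_rot: [-3.141, 0.0, -0.007]
contact_force: [0.0, 0.6, 0.7]
grip_width: 0.0
grip_force: 0.0
time_s: 12.87
tool_pos: [0.5869, 0.0314, 0.1013]
tool_rot: [3.142, -0.001, -0.0]
contact_force: [-0.4, -0.5, -0.5]
grip_width: 0.0002
grip_force: 0.0
```

```bash
python3 -m creep '0 0 3 0 0 0 0; 0 0 3 0 0 0 0; 0 0 3 0 0 0 0; 0 0 3 0 0 0 0; 0 0 3 0 0 0 0; 0 0 3 0 0 0 0; 0 0 0 0 0 0 0'
python3 -m creep '0 0 3 0 0 0 0; 0 0 3 0 0 0 0; 0 0 3 0 0 0 0; 0 0 3 0 0 0 0; 0 0 3 0 0 0 0; 0 0 3 0 0 0 0; 0 0 0 0 0 0 0'
python3 - <<'E'
from h import *
a=snap("scene","s4"); b=snap("top","t4")
A=cv2.resize(a[110:290,230:400,::-1],None,fx=3,fy=3,interpolation=cv2.INTER_CUBIC)
B=cv2.resize(b[135:200,215:380,::-1],None,fx=3.09,fy=3.09,interpolation=cv2.INTER_CUBIC)
B=cv2.resize(B,(510,int(B.shape[0]*510/B.shape[1])))
cv2.imwrite("pics/s4c.png",A)
print(robot.find_in("poise_tab","top")[:2],robot.find_in("poise_tab","scene")[:2])
E
```

```text
time_s: 13.45
tool_pos: [0.587, 0.0129, 0.1014]
tool_rot: [3.141, -0.001, 0.001]
contact_force: [1.1, 2.8, -0.6]
grip_width: 0.0002
grip_force: 1.2
time_s: 14.03
tool_pos: [0.5868, -0.0052, 0.1014]
tool_rot: [3.141, -0.001, -0.0]
contact_force: [1.2, 1.0, -1.2]
grip_width: -0.0003
grip_force: 1.0
[] [{'location': [328.4, 214.6], 'score': 0.72}]
```

View pics/s4c.png

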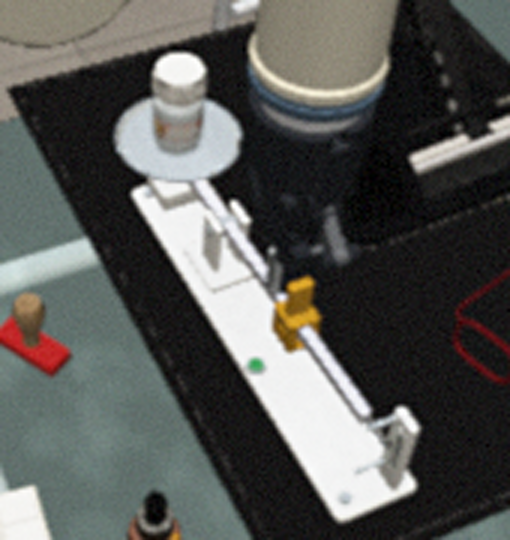

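The finger is pushing on the tab's pan side and the poise has moved (tab at crop (302,288)). Now I'll set up a numeric tilt readout from the pan edge and the bar profile, using the pictures at both stops as references.

```bash
cat >> h.py <<'E'
def edge(g,cols,r0,r1,down=True):
    out=[]
    for c in cols:
        p=g[r0:r1,c].astype(float); t=100.
        i=[k for k in range(len(p)-1) if p[k]>=t>p[k+1]]
        if i: k=i[-1]; out.append(r0+k+(p[k]-t)/(p[k]-p[k+1]))
        else: out.append(np.nan)
    return np.array(out)
def prof(g,r):
    # cross-beam profile at distance r from pivot, level height, x offsets -25..25mm
    y=.081-r; xs=np.linspace(-.03,.03,41)+.5865+.02*(.081-y)*0.6
    P=np.array([proj("scene",(x,y,.072)) for x in xs]).astype(np.float32)
    return cv2.remap(g,P[:,0][None],P[:,1][None],cv2.INTER_LINEAR)[0]
E
python3 - <<'E'
from h import *
print("tab",at_z("scene",(230+302/3,110+282/3),.104))
print("pan px",proj("scene",(.586,.1675,.085)),proj("scene",(.536,.1675,.085)))
np.set_printoptions(precision=1,linewidth=200,suppress=True)
for n in("s0","s1","s3","s4"):
    g=cv2.imread(f"pics/{n}.png",0)
    print(n,edge(g,range(270,286),150,180))
    for r in(.165,.175,.185): print(prof(g,r).astype(int))
E
```

```text
tab [ 0.59390655 -0.01878179  0.104     ]
pan px [289.34051081 154.80148959] [269.93159345 160.50005181]
s0 [158.6 160.2 161.2 161.9 176.5 178.2 164.  164.5 165.2   nan   nan   nan   nan   nan   nan   nan]
[246 246 245 246 246 247 246 246 246 248 244 227 177 144 156 205 236 241 241 240 243 247 250 240 198 125  60  28  19  20  21  22  20  22  23  21  21  21  23  22  21]
[247 246 247 247 248 247 247 248 248 249 248 227 188 152 170 217 236 240 239 239 241 246 249 239 204 133  67  29  20  27  22  21  17  19  22  22  23  22  22  21  19]
[247 247 247 247 247 247 246 246 248 247 237 211 163 149 187 222 241 242 241 241 245 248 250 247 208 137  69  31  18  19  22  19  20  24  25  25  22  23  22  21  25]
s1 [158.7 160.2 161.1 162.  176.5 178.2 164.1 164.6 165.1   nan   nan   nan   nan   nan   nan   nan]
[246 246 247 248 247 247 248 248 247 250 245 230 180 146 161 209 238 242 241 241 244 248 250 241 200 129  60  26  21  23  23  21  22  26  26  25  24  25  27  28  24]
[248 247 248 248 248 248 248 249 249 250 249 227 186 153 172 218 237 241 241 240 242 247 250 240 204 134  66  29  19  21  25  24 
[... 700 characters left out ...]
 248 249 243 223 172 152 169 216 242 248 246 230 189 122  64  29  19  19  25  25  24  25  22  18  21]
s4 [161.6 163.1 164.2 165.  176.4 178.1 167.  167.5 168.    nan   nan   nan   nan 154.  151.8   nan]
[241 241 242 242 242 243 242 241 241 241 241 240 241 242 243 244 237 213 165 135 154 197 234 239 238 230 179 113  46  22  14  22  18  15  25  26  18  17  18  19  20]
[242 242 243 244 244 244 244 243 242 241 242 242 242 242 243 244 241 217 174 144 153 200 227 239 242 233 197 126  65  23  20  21  21  16  17  21  23  24  22  22  21]
[242 242 243 244 244 244 242 242 241 241 242 243 242 242 242 244 243 229 188 149 154 191 230 239 241 235 193 135  64  31  17  16  18  20  20  21  21  22  24  25  19]
```

```bash
cat >> h.py <<'E'
def loc(g,r):
    p=prof(g,r); k=[i for i in range(1,40) if p[i]<200 and p[i]<=p[i-1] and p[i]<p[i+1]][0]
    a,b,c=map(float,p[k-1:k+2]); return k+(a-c)/(2*(a-2*b+c))
def tilt(g):
    g0,g3=cv2.imread("pics/s0.png",0),cv2.imread("pics/s3.png",0); o=[]
    for r in(.176,.18,.184,.188):
        a,b=loc(g0,r),loc(g3,r); o.append(-.07+.14*(loc(g,r)-a)/(b-a))
    E=lambda x:np.nanmean(edge(x,[270,271,272,273,276,277,278],150,180))
    return np.round(o,3), round(-.07+.14*(E(g)-E(g0))/(E(g3)-E(g0)),3)
def look(n):
    im=snap("scene",n); print(n,"tilt",*tilt(cv2.cvtColor(im,cv2.COLOR_RGB2GRAY)),robot.state()["tool_pos"].round(4) if hasattr(robot.state()["tool_pos"],"round") else robot.state()["tool_pos"])
E
python3 -c "
from h import *
for n in('s1','s4'):print(tilt(cv2.imread(f'pics/{n}.png',0)))"
python3 -m creep '0 0 3 0 0 0 0; 0 0 3 0 0 0 0; 0 0 2 0 0 0 0; 0 0 0 0 0 0 0; 0 0 -3 0 0 0 0; 0 0 -3 0 0 0 0; 0 0 0 0 0 0 0; 0 0 0 0 0 0 0; 0 0 0 0 0 0 0; 0 0 0 0 0 0 0; 0 0 0 0 0 0 0; 0 0 0 0 0 0 0'
python3 -c "
from h import *
look('s5')"
```

```text
(array([-0.07, -0.07, -0.07, -0.07]), np.float64(-0.069))
(array([0.037, 0.039, 0.041, 0.036]), np.float64(0.04))
time_s: 15.23
tool_pos: [0.5869, -0.0064, 0.1013]
tool_rot: [3.141, -0.0, 0.0]
contact_force: [-0.4, -0.1, -0.1]
grip_width: 0.0
grip_force: 0.0
s5 tilt [0.068 0.067 0.068 0.067] 0.069 [ 0.5869 -0.0064  0.1013]
```

Still on the stop. Go on: forward 6 mm to contact, 10 mm of push, then back off.

```bash
python3 -m creep '0 0 3 0 0 0 0; 0 0 3 0 0 0 0; 0 0 3 0 0 0 0; 0 0 3 0 0 0 0; 0 0 3 0 0 0 0; 0 0 0 0 0 0 0; 0 0 -3 0 0 0 0; 0 0 -3 0 0 0 0; 0 0 0 0 0 0 0; 0 0 0 0 0 0 0; 0 0 0 0 0 0 0; 0 0 0 0 0 0 0'
python3 -m creep '0 0 0 0 0 0 0; 0 0 0 0 0 0 0'
python3 -c "
from h import *
look('s6')"
```

```text
time_s: 16.28
tool_pos: [0.5869, -0.0154, 0.1014]
tool_rot: [3.141, -0.0, 0.0]
contact_force: [0.1, 0.6, 0.2]
grip_width: 0.0003
grip_force: 0.0
time_s: 16.45
tool_pos: [0.5869, -0.0154, 0.1013]
tool_rot: [3.141, -0.0, -0.0]
contact_force: [0.3, 0.2, 0.8]
grip_width: -0.0
grip_force: 0.0
s6 tilt [0.068 0.067 0.069 0.067] 0.069 [ 0.5869 -0.0154  0.1013]
```

```bash
python3 -m creep '0 0 3 0 0 0 0; 0 0 3 0 0 0 0; 0 0 3 0 0 0 0; 0 0 3 0 0 0 0; 0 0 3 0 0 0 0; 0 0 0 0 0 0 0; 0 0 -3 0 0 0 0; 0 0 -3 0 0 0 0; 0 0 0 0 0 0 0; 0 0 0 0 0 0 0; 0 0 0 0 0 0 0; 0 0 0 0 0 0 0'
python3 -m creep '0 0 0 0 0 0 0; 0 0 0 0 0 0 0'
python3 -c "
from h import *
look('s7')"
```

```text
time_s: 17.5
tool_pos: [0.5869, -0.0244, 0.1014]
tool_rot: [3.141, -0.0, 0.0]
contact_force: [0.0, -0.7, 1.2]
grip_width: -0.0002
grip_force: 0.0
time_s: 17.67
tool_pos: [0.5869, -0.0244, 0.1013]
tool_rot: [3.142, -0.0, -0.0]
contact_force: [-0.2, -0.1, 0.9]
grip_width: 0.0002
grip_force: 0.0
s7 tilt [0.068 0.067 0.07  0.066] 0.068 [ 0.5869 -0.0244  0.1013]
```

```bash
python3 -m creep '0 0 3 0 0 0 0; 0 0 3 0 0 0 0; 0 0 3 0 0 0 0; 0 0 3 0 0 0 0; 0 0 3 0 0 0 0; 0 0 0 0 0 0 0; 0 0 -3 0 0 0 0; 0 0 -3 0 0 0 0; 0 0 0 0 0 0 0; 0 0 0 0 0 0 0; 0 0 0 0 0 0 0; 0 0 0 0 0 0 0'
python3 -m creep '0 0 0 0 0 0 0; 0 0 0 0 0 0 0'
python3 -c "
from h import *
look('s8')"
```

```text
time_s: 18.72
tool_pos: [0.5869, -0.0334, 0.1014]
tool_rot: [3.141, -0.0, 0.0]
contact_force: [-0.2, -0.1, -0.1]
grip_width: 0.0001
grip_force: 0.0
time_s: 18.88
tool_pos: [0.5869, -0.0334, 0.1013]
tool_rot: [3.141, -0.0, -0.0]
contact_force: [0.4, -0.8, 0.3]
grip_width: -0.0003
grip_force: 0.0
s8 tilt [0.068 0.067 0.069 0.067] 0.067 [ 0.5869 -0.0334  0.1013]
```

```bash
python3 -m creep '0 0 3 0 0 0 0; 0 0 3 0 0 0 0; 0 0 3 0 0 0 0; 0 0 3 0 0 0 0; 0 0 3 0 0 0 0; 0 0 0 0 0 0 0; 0 0 -3 0 0 0 0; 0 0 -3 0 0 0 0; 0 0 0 0 0 0 0; 0 0 0 0 0 0 0; 0 0 0 0 0 0 0; 0 0 0 0 0 0 0'
python3 -m creep '0 0 0 0 0 0 0; 0 0 0 0 0 0 0'
python3 -c "
from h import *
look('s9')
a=cv2.imread('pics/s9.png');cv2.imwrite('pics/s9c.png',cv2.resize(a[110:290,230:400],None,fx=3.3,fy=3.3,interpolation=cv2.INTER_CUBIC))
h=cv2.cvtColor(a[150:260,290:370],cv2.COLOR_BGR2HSV);m=cv2.inRange(h,(12,150,90),(28,255,255));ys,xs=np.nonzero(m);print(xs.mean()+290,ys.mean()+150,ys.min()+150,len(xs),at_z('scene',(xs.mean()+290,ys.mean()+150),.09))"
```

```text
time_s: 19.93
tool_pos: [0.5869, -0.0424, 0.1014]
tool_rot: [3.141, -0.0, 0.0]
contact_force: [-0.3, -0.1, -0.0]
grip_width: -0.0003
grip_force: 0.0
time_s: 20.1
tool_pos: [0.5869, -0.0424, 0.1013]
tool_rot: [3.141, -0.0, -0.0]
contact_force: [0.1, -0.3, 0.3]
grip_width: -0.0001
grip_force: 0.0
s9 tilt [0.026 0.034 0.034 0.032] 0.034 [ 0.5869 -0.0424  0.1013]
339.11353711790395 229.00873362445415 217 229 [ 0.58522244 -0.07385943  0.09      ]
```

View pics/s9c.png

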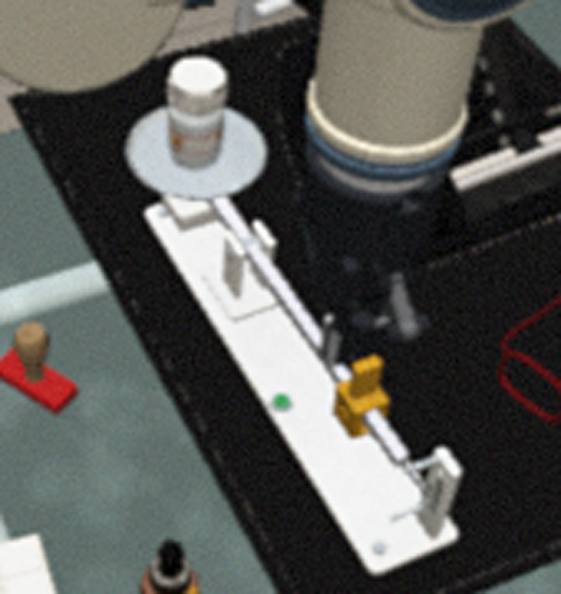

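The finger stands clear on the pan side of the tab (tab at crop (367,370)). The beam is now floating at about +0.033 rad, so about 3.7 mm more is needed.

```bash
python3 -m creep '0 0 3 0 0 0 0; 0 0 3 0 0 0 0; 0 0 1.5 0 0 0 0; 0 0 1 0 0 0 0; 0 0 1 0 0 0 0; 0 0 0 0 0 0 0; 0 0 0 0 0 0 0; 0 0 -3 0 0 0 0; 0 0 -4 0 0 0 0; 0 0 -4 0 0 0 0; 0 0 0 0 0 0 0; 0 0 0 0 0 0 0'
python3 -m creep '0 0 0 0 0 0 0; 0 0 0 0 0 0 0; 0 0 0 0 0 0 0; 0 0 0 0 0 0 0; 0 0 0 0 0 0 0; 0 0 0 0 0 0 0'
python3 -c "
from h import *
look('s10');look('s11')"
```

```text
time_s: 21.15
tool_pos: [0.5869, -0.0406, 0.1014]
tool_rot: [3.141, 0.0, 0.0]
contact_force: [-0.2, 1.2, 0.7]
grip_width: 0.0002
grip_force: 0.0
time_s: 21.65
tool_pos: [0.5869, -0.0409, 0.1012]
tool_rot: [3.142, -0.001, -0.0]
contact_force: [0.2, -0.0, -0.4]
grip_width: 0.0
grip_force: 0.0
s10 tilt [0.015 0.019 0.021 0.018] 0.021 [ 0.5869 -0.0409  0.1013]
s11 tilt [0.016 0.019 0.022 0.019] 0.022 [ 0.5869 -0.0409  0.1013]
```

```bash
python3 -m creep '0 0 4 0 0 0 0; 0 0 3 0 0 0 0; 0 0 2 0 0 0 0; 0 0 1.5 0 0 0 0; 0 0 1 0 0 0 0; 0 0 1 0 0 0 0; 0 0 1 0 0 0 0; 0 0 0 0 0 0 0; 0 0 0 0 0 0 0; 0 0 -3 0 0 0 0; 0 0 -5 0 0 0 0; 0 0 -5 0 0 0 0'
python3 -m creep '0 0 0 0 0 0 0; 0 0 0 0 0 0 0; 0 0 0 0 0 0 0; 0 0 0 0 0 0 0; 0 0 0 0 0 0 0; 0 0 0 0 0 0 0; 0 0 0 0 0 0 0; 0 0 0 0 0 0 0'
python3 -c "
from h import *
look('s12');look('s13')"
```

```text
time_s: 22.75
tool_pos: [0.5869, -0.0413, 0.1015]
tool_rot: [3.141, -0.001, 0.0]
contact_force: [0.1, -0.1, 0.5]
grip_width: -0.0003
grip_force: 0.0
time_s: 23.42
tool_pos: [0.5869, -0.0414, 0.1013]
tool_rot: [3.142, -0.001, -0.0]
contact_force: [-0.9, -0.6, -0.4]
grip_width: -0.0001
grip_force: 0.0
s12 tilt [-0.128 -0.006 -0.001 -0.003] 0.001 [ 0.5869 -0.0414  0.1013]
s13 tilt [-0.129 -0.005 -0.002 -0.006] 0.001 [ 0.5869 -0.0414  0.1013]
```

The beam is level to within about 0.005 rad. The 0.176 reading is off because the poise now covers that point. I'll retreat, check again and hand in.

```bash
python3 -m creep '0 0 -4 0 0 0 0; 0 0 0 -20 0 0 0; 0 0 0 -40 0 0 0; 0 0 0 -40 0 0 0; 0 0 0 0 0 0 0; 0 0 0 0 0 0 0; 0 0 0 0 0 0 0; 0 0 0 0 0 0 0; 0 0 0 0 0 0 0; 0 0 0 0 0 0 0; 0 0 0 0 0 0 0; 0 0 0 0 0 0 0'
python3 -c "
from h import *
look('s14')
print(robot.find_in('saline','scene')[:1])
print(robot.finish_job())"
```

```text
time_s: 24.52
tool_pos: [0.5867, -0.0373, 0.2006]
tool_rot: [-3.141, 0.0, 0.002]
contact_force: [0.3, -0.7, 0.8]
grip_width: 0.0
grip_force: 0.0
s14 tilt [-0.13  -0.006 -0.001 -0.004] 0.001 [ 0.5868 -0.0373  0.2008]
[{'location': [286.1, 143.0], 'score': 0.55}]
the job is handed in; nothing more can be done
None
```

The saline bottle stands upright on the pan and the free beam reads level within about 0.006 rad in the last picture; I handed the job in at about 25 s with the arm clear, and `finish_job()` returned no verdict.

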